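# Load a front panel under the engraver's hold-down bridge

### The job

Push the flat aluminium front panel along the plywood bed and under the low bridge until its leading end rests squared up and flush against the wooden stop on the far side. Only push it with the fingertips or the outside of the fingers: the panel must stay flat on the bed the whole time, never lifted or tipped, and the other things lying around must be left where they are. Finish with the panel at rest and the robot clear of it.

Things in the scene. Friction and masses are not known exactly. Their poses are not given: they have to be found in the camera images.
- fixture: Fixed engraving fixture; place and yaw vary. Origin at table height under the bridge's middle; +x is the way the panel is slid, +y across, +z up. Plywood bed: top 12 mm above the table, x -300 to +110, y -115 to +115 mm. Carries the bridge and the stop. With the panel home its trailing end is still 50 mm short of the bridge, so fingers need not go under.
- bridge_mid (a point): Middle of the bridge's opening, at the bed's top; axes as the fixture's. Opening 120 mm wide (y -60 to +60 mm, between wooden blocks), 13 mm high, 50 mm long (x -25 to +25 mm). Aluminium beam on top, 180 mm long in y; its top is 43 mm, its screw heads 47 mm above the table.
- stop_face (a point): Middle of the stop's near face, at the bed's top, 65 mm along +x from the fixture's origin; axes as the fixture's. The stop is a wooden bar 140 mm wide in y, 15 mm thick, 20 mm high above the bed.
- panel: Loose aluminium front panel, 140 mm (its x) by 104 mm (its y) by 8 mm thick, 0.25 to 0.4 kg, flat dark round marks on top (no holes). Origin: centre of its underside; +x points to its leading end. Starts flat on the bed before the bridge, up to 20 mm off the centre line and turned up to 0.3 rad from the fixture's x. Slides at about 1 to 4 N.
- panel_lead (a point): Middle of the panel's leading end, at its underside, 70 mm along +x from its origin; axes as the panel's.
- driver: Screwdriver with a black handle, 170 mm long, lying on the table beside the bed on the side of the fixture's -y. Bystander. Origin under its middle.
- dial: Turned aluminium dial knob, 38 mm across, 20 mm high, standing on the table beyond the stop. Bystander. Origin under its centre.
- jar: Small glass jar with a white lid, 48 mm across, 55 mm high, standing on the table beside the bed on the side of the fixture's +y. Bystander. Origin under its centre.
Things that resemble listed ones, but are neither listed nor needed, are in the scene too. Several things have the shape of the panel; the one meant has the colours described above.

How it is judged:
By the outcome, as a careful person would: the job done as asked, in the order asked, and still so for the second after the job is handed in, with the robot touching nothing.
It also fails if it takes over 54 s, if anything falls off the work surface, if the arm or the gripper's body presses on something with over 40 N, if the wrist force passes 120 N, or if a joint passes its speed limit or range.

### The arm

A 6-joint arm with a two-finger parallel gripper is mounted at the origin on the work surface. World frame = base frame: x ahead of the robot, y to its left, z up, the work surface at z = 0. Lengths are in m, angles in rad, forces in N, time in s.
With the tool pointing down it reaches from about 0.325 to 0.85 m from the base axis. Payload 4.4 kg.
Tool frame: the origin (TCP) lies on the centre line of the jaws, within the pads' length; the fingertips stand 25 mm ahead of it and the grasp point (between the pads) lies 6 mm ahead of it; z points along the fingers, y is the direction in which the jaws open and shut (so a half turn about z gives the same grasp; the last joint's range is limited). The gripper opens to 94 mm and grips with 3 to 60 N. Pads are 16 mm wide; open, the fingers measure 119 mm over their backs; the gripper's body (75 mm by 177 mm) begins 78 mm behind the grasp point.
Start: joints at [-1.377, 0.207, 1.542, -0, 1.393, -0.15], TCP at [0.194, -0.541, 0.23] pointing down, gripper open.
Joint ranges: [-2.73, 2.73], [-0.86, 2.22], [0.23, 2.46], [-1.11, 4.25], [0.08, 2.63], [-2.82, 2.82]. Speed limits (rad/s): [2.79, 2.79, 3.14, 3.14, 3.14, 3.14].

### API

Orientations are given as a unit quaternion [x, y, z, w].
In Python, from plant import sense, grab_frame, calibration, sign_off gives the robot as it stands.
- The arm moves only by the tool servo_tool, never from a script. Its argument "deltas" is a list of rows, each a list of 3 entries, a list of its own where there are three numbers: the shift along the world's x, y, z in units of 0.4 m (1.0 is 0.4 m), then the turn, a rotation vector about the world's x, y, z in units of 5 degrees (1.0 is 5 degrees), then the finger opening in mm, from 0 to 94. In form: [[[tx, ty, tz], [wx, wy, wz], hand], ...]. A call has 1 to 12 rows; each row shifts and turns the commanded pose from where the row before left it; what a row does not reach is not made up. A row lasts 1/12 s, in which the tool goes at most 41.7 mm and 7.16 degrees, less where a joint would pass 70% of its speed; a pose out of reach is approached as far as the arm can. A call with a number of a shift or a turn outside -1 to 1 is refused whole. A call with a gripper value outside its range is refused whole. The fingers move at their own pace and stop on an object; "newtons" is the grip in N (left out, the last holds). Time passes only in rows, so rows that do not move let the fingers close. It gives the time, the measured TCP pose, the force and the opening at its end, in the units of the state.
- sense(): the state, without advancing time (a new reading comes with each control period).
- grab_frame(name): name is "scene" or "top" or "wrist"; returns the picture (420x560x3 uint8, red, green, blue); there is no depth.
- calibration(name): a dict with "K" (3x3 intrinsics, pixels), "k1" (the pictures are not rectified: a ray, as slopes to the right and down, at radius r is drawn at 1 + k1 r^2 times it, then the intrinsics apply), "R" (3x3) and "t" (3): a world point X has camera coordinates R X + t. Camera axes: x right, y down, z forward; pixel columns grow to the right and rows downward; lengths in m; the calibration is good to about 2 mm. A picture is of the moment at which its call begins: read the wrist's pose just before it. calibration takes no time and is no camera call; for the wrist camera it gives the pose at the moment of the call.
- sign_off(): hands the job in, once; it reports no verdict.
The state is a dict: "t": time; "joint_pos": joint angles; "joint_vel": joint speeds; "joint_efforts": joint torques, N m; "position": TCP position; "ee_rot": TCP orientation; "ft_force": force on the tool from outside, world axes, zero at the start; "moment": the same for the moment, N m; "grip_width": opening from 0.0 (shut) to 1.0 (fully open).
Only numpy, scipy, OpenCV 4.12 (cv2) and the standard library are available. Lean on these libraries where they do the work, as an engineer would, in place of code of your own. Each camera call takes 0.05 s, during which the arm holds its last target. There are 200 camera calls.

## Working session

There is one attempt and no reset: what is moved stays moved. The work goes in short steps, Python scripts to look and compute and a tool call to move; the robot and the scene stay as the last step left them, time stands still between calls to the robot, and variables do not carry over. Pictures are saved under pics/ and viewed, about 8 in all and at most 12, crops included, and the job is handed in when it is done.

Besides the shell and the picture viewer there is one more tool, called after "Emit:" as a command line: name --argument value ..., lists and objects as JSON in quotes. servo_tool: Moves the arm, as the interface text tells. Its arguments: {"type":"object","properties":{"deltas":{"type":"array"},"newtons":{"type":"number"}},"required":["deltas"]}

```bash
mkdir -p pics
python3 - <<'E'
from plant import *
import cv2,numpy as np
s=sense(); print(s['t'],s['position'],s['ee_rot'],s['ft_force'],s['grip_width'])
for n in ("scene","top"):
    im=grab_frame(n); cv2.imwrite(f"pics/{n}0.png",im[:,:,::-1]); c=calibration(n); print(n,c)
a=cv2.imread("pics/top0.png");
E
```

```text
0.0 [ 0.19365445 -0.54059652  0.22929542] [ 9.85257439e-01  1.71074442e-01 -2.43947269e-05 -1.14602069e-03] [ 0.19371371  0.19934169 -0.49001006] 1.0043009913537144
scene {'K': array([[454.71140157,   0.        , 277.66891774],
       [  0.        , 454.71140157, 217.13595833],
       [  0.        ,   0.        ,   1.        ]]), 'k1': -0.042022894473401746, 'R': array([[ 0.31487039,  0.94913333,  0.0016006 ],
       [ 0.81594707, -0.26982425, -0.51129762],
       [-0.48485773,  0.16229849, -0.85940223]]), 't': array([-0.15796688, -0.44760189,  1.19113901])}
top {'K': array([[432.66602132,   0.        , 276.24399135],
       [  0.        , 432.66602132, 216.24404787],
       [  0.        ,   0.        ,   1.        ]]), 'k1': -0.1050326475775055, 'R': array([[-0.01435813, -0.99981305,  0.01295018],
       [-0.99812506,  0.01356079, -0.05968649],
       [ 0.05949972, -0.01378288, -0.99813317]]), 't': array([-0.0068887 ,  0.58633553,  1.03375567])}
```

View pics/top0.png

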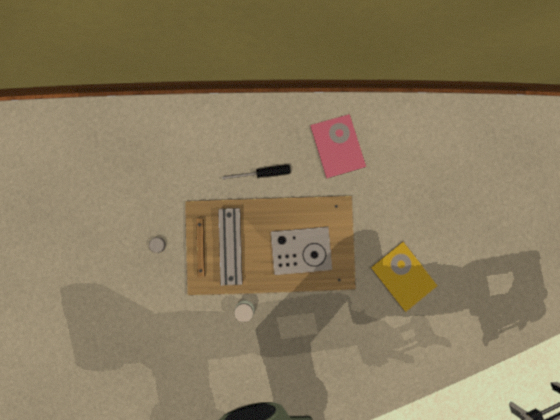

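View pics/scene0.png

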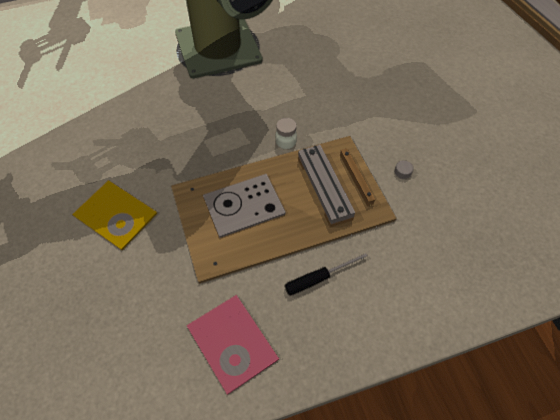

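```bash
cat > h.py <<'E'
import cv2,numpy as np
from plant import *
def ray(c,uv,z):
    uv=np.asarray(uv,float).reshape(-1,1,2)
    n=cv2.undistortPoints(uv,c['K'],np.array([c['k1'],0,0,0])).reshape(-1,2)
    d=np.c_[n,np.ones(len(n))]@c['R']; o=-c['R'].T@c['t']
    return (o+d*((z-o[2])/d[:,2])[:,None])[:,:2]
def rect(c,mask,z):
    cs=cv2.findContours(mask,cv2.RETR_EXTERNAL,cv2.CHAIN_APPROX_NONE)[0]
    k=max(cs,key=cv2.contourArea)
    P=ray(c,k.reshape(-1,2),z).astype(np.float32)
    (cx,cy),(w,h),a=cv2.minAreaRect((P*1000))
    return k,(cx,cy,w,h,a)
def segs(im,poly=None):
    hsv=cv2.cvtColor(im,cv2.COLOR_BGR2HSV)
    return hsv
E
python3 - <<'E'
from h import *
for n in("top","scene"):
    im=cv2.imread(f"pics/{n}0.png"); c=calibration(n); hsv=cv2.cvtColor(im,cv2.COLOR_BGR2HSV)
    print(n,"cam",-c['R'].T@c['t'])
    pts={'top':[(240,215),(215,250),(300,235),(220,270),(229,240),(200,245),(150,200),(340,280),(340,310)],'scene':[(190,210),(250,190),(326,180),(357,180),(150,150),(300,230)]}[n]
    for p in pts: print(p,hsv[p[1],p[0]],end=' ')
    H,S,V=cv2.split(hsv)
    bed=((S>85)&(H>8)&(H<24)).astype(np.uint8)*255
    x0,y0,x1,y1={'top':(175,185,362,305),'scene':(160,125,405,290)}[n]
    roi=np.zeros_like(bed); roi[y0:y1,x0:x1]=255
    bed&=roi
    bed=cv2.morphologyEx(bed,cv2.MORPH_CLOSE,np.ones((3,3)))
    k,r=rect(c,bed,0.012); print("\nbed",np.round(r,1))
    fill=np.zeros_like(bed); cv2.drawContours(fill,[k],-1,255,-1)
    grey=((S<70)).astype(np.uint8)*255&cv2.erode(fill,np.ones((5,5)))
    cs=cv2.findContours(grey,cv2.RETR_EXTERNAL,cv2.CHAIN_APPROX_NONE)[0]
    for q in sorted(cs,key=cv2.contourArea)[-3:]:
        b=cv2.boundingRect(q)
        for z in(.02,.043): print(b,z,np.round(cv2.minAreaRect((ray(c,q.reshape(-1,2),z)*1000).astype(np.float32))[0:2],1).ravel(),cv2.minAreaRect((ray(c,q.reshape(-1,2),z)*1000).astype(np.float32))[2])
    vis=im.copy(); cv2.drawContours(vis,[k],-1,(0,0,255),1); cv2.drawContours(vis,cs,-1,(255,0,0),1)
    cv2.imwrite(f"pics/v_{n}.png",cv2.resize(vis[y0-10:y1+10,x0-10:x1+10],None,fx=2.2,fy=2.2))
a=cv2.imread("pics/v_top.png");b=cv2.imread("pics/v_scene.png")
w=max(a.shape[1],b.shape[1]);o=np.zeros((a.shape[0]+b.shape[0],w,3),np.uint8);o[:a.shape[0],:a.shape[1]]=a;o[a.shape[0]:,:b.shape[1]]=b
o=o if o.shape[0]<=600 else cv2.resize(o,None,fx=600/o.shape[0],fy=600/o.shape[0]);cv2.imwrite("pics/v0.png",o)
E
```

```text
top cam [ 5.23629102e-01 -5.90456635e-04  1.06691134e+00]
(240, 215) [16 81 98] (215, 250) [ 18 131 117] (300, 235) [ 14  40 146] (220, 270) [ 17  61 134] (229, 240) [ 19  44 138] (200, 245) [ 16 140 133] (150, 200) [ 20  65 153] (340, 280) [17 93 82] (340, 310) [ 21  62 131] 
bed [516.9   1.4 232.2 411.8   1.1]
(336, 206, 1, 1) 0.02 [ 609.1 -161.     0.     0. ] 0.0
(336, 206, 1, 1) 0.043 [ 607.2 -157.5    0.     0. ] 0.0
(219, 208, 23, 77) 0.02 [515.6  98.2 184.3  50.9] 0.9960198998451233
(219, 208, 23, 77) 0.043 [515.8  96.  180.3  49.8] 0.9960212707519531
(271, 227, 61, 48) 0.02 [502.9 -73.9 104.7 140.1] 4.148231506347656
(271, 227, 61, 48) 0.043 [503.3 -72.2 102.4 137. ] 4.148226261138916
scene cam [ 0.9924915  -0.16416227  0.79506258]
(190, 210) [ 16 126  97] (250, 190) [ 12  36 121] (326, 180) [ 14  33 117] (357, 180) [ 16 142 104] (150, 150) [ 20  53 111] (300, 230) [ 17 129 113] 
bed [519.    2.1 234.7 410.8   1.2]
(345, 152, 4, 3) 0.02 [448.4 175.    4.9   5.9] 30.75559425354004
(345, 152, 4, 3) 0.043 [464.5 164.9   4.8   5.7] 30.755945205688477
(367, 192, 4, 4) 0.02 [560.2 177.8   6.1   5. ] 17.96360206604004
(367, 192, 4, 4) 0.043 [573.  167.6   5.9   4.8] 17.963287353515625
(203, 174, 82, 63) 0.02 [504.3 -73.5 107.4 139.9] 4.142509460449219
(203, 174, 82, 63) 0.043 [518.8 -76.2 104.2 135.8] 4.142504692077637
```

View pics/v0.png

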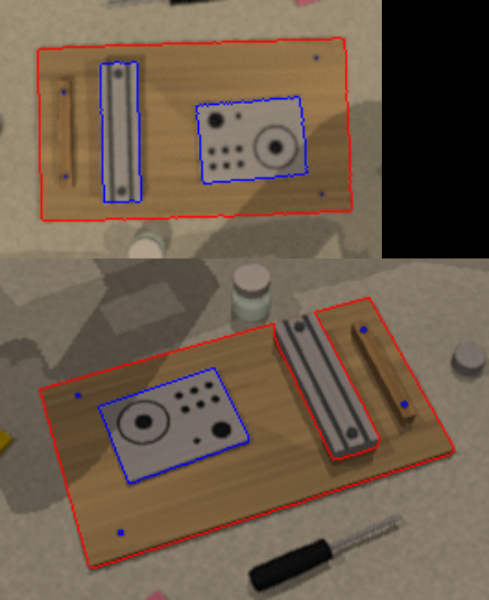

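Emit:
servo_tool --deltas '[[[0.04,0.08,0],[0,0,-0.31],94],[[0.04,0.08,0],[0,0,-0.31],94],[[0.04,0.08,0],[0,0,-0.31],94],[[0.04,0.08,0],[0,0,-0.31],94],[[0.04,0.08,0],[0,0,-0.31],94],[[0.04,0.08,0],[0,0,-0.31],94],[[0.04,0.08,0],[0,0,-0.31],94],[[0.04,0.08,0],[0,0,-0.31],94],[[0.04,0.08,0],[0,0,-0.31],94],[[0.04,0.08,0],[0,0,-0.31],94],[[0.04,0.08,0],[0,0,-0.31],94],[[0.04,0.08,0],[0,0,-0.32],94]]'

```text
t: 1.1
position: [0.3859, -0.1555, 0.2302]
ee_rot: [1.0, 0.008, -0.0, -0.0]
ft_force: [0.1, -0.6, -0.6]
grip_width: 1.002
```

Emit:
servo_tool --deltas '[[[0.023,0.049,0],[0,0,0],94],[[0.023,0.049,0],[0,0,0],94],[[0.023,0.049,0],[0,0,0],94],[[0.023,0.049,-0.03],[0,0,0],94],[[0,0,-0.06],[0,0,0],94],[[0,0,-0.07],[0,0,0],94],[[0,0,-0.07],[0,0,0],94],[[0,0,-0.07],[0,0,0],94],[[0,0,-0.06],[0,0,0],94],[[0,0,-0.04],[0,0,0],94],[[0,0,-0.02],[0,0,0],94],[[0,0,0],[0,0,0],94]]'

```text
t: 2.1
position: [0.4206, -0.0782, 0.0605]
ee_rot: [1.0, 0.009, -0.002, -0.001]
ft_force: [-0.5, 0.2, 0.2]
grip_width: 0.999
```

Run:
```python
from h import *
from scipy.spatial.transform import Rotation as R
s=sense(); M=R.from_quat(s['ee_rot']).as_matrix(); print(s['position'],np.degrees(np.arctan2(M[1,0],M[0,0])),s['joint_pos'])
im=grab_frame("scene"); cv2.imwrite("pics/s1.png",cv2.resize(im[100:310,120:400,::-1],None,fx=2.5,fy=2.5))
```

```text
[ 0.42062928 -0.07819335  0.06045862] 1.0477015992671128 [-3.86653140e-01  1.28645892e-01  2.03353252e+00 -2.05133985e-05
  9.84468985e-01  1.16587333e+00]
```

View pics/s1.png

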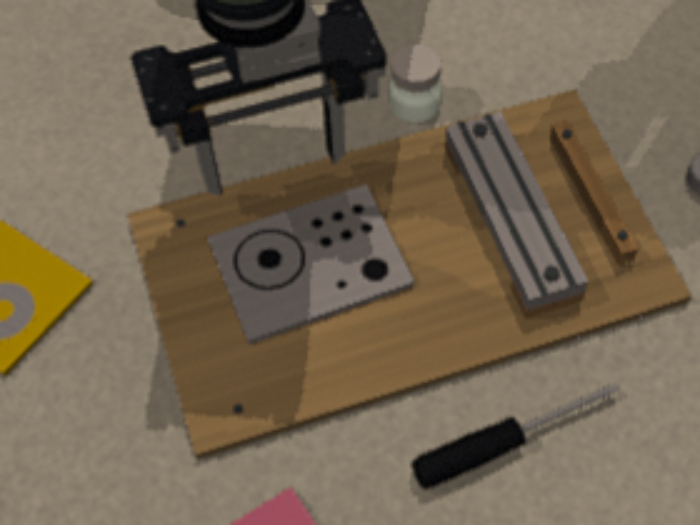

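Emit:
servo_tool --deltas '[[[0,0,-0.025],[0,0,0],94],[[0,0,-0.02],[0,0,0],94],[[0,0,-0.006],[0,0,0],94],[[0.01,0,0],[0,0,0],94],[[0.012,0,0],[0,0,0],94],[[0.01,0,0],[0,0,0],94],[[0.007,0,0],[0,0,0],94],[[0.007,0,0],[0,0,0],94],[[0.007,0,0],[0,0,0],94],[[0.007,0,0],[0,0,0],94],[[0.007,0,0],[0,0,0],94],[[0,0,0],[0,0,0],94]]'

```text
t: 3.15
position: [0.4501, -0.0791, 0.042]
ee_rot: [1.0, 0.009, 0.001, 0.0]
ft_force: [-0.7, 0.0, -1.1]
grip_width: 0.999
```

Emit:
servo_tool --deltas '[[[0,0,-0.003],[0,0,0],94],[[0.005,0,0],[0,0,0],94],[[0.005,0,0],[0,0,0],94],[[0.005,0,0],[0,0,0],94],[[0.004,0,0],[0,0,0],94],[[0.002,0,0],[0,0,0],94],[[0,0,0],[0,0,0],94],[[0,0,0],[0,0,0],94]]'

```text
t: 3.82
position: [0.4584, -0.079, 0.041]
ee_rot: [1.0, 0.009, 0.001, 0.0]
ft_force: [-0.7, 0.1, -0.3]
grip_width: 1.001
```

```bash
cat >> h.py <<'E'
O=np.array([515.4,96.2]); YAW=np.radians(91.05); ex=np.array([np.cos(YAW),np.sin(YAW)]); ey=np.array([-ex[1],ex[0]])
def tof(p): d=np.asarray(p)-O; return np.array([d@ex,d@ey])
def look(tag,views=("top","scene")):
    """panel outline points in fixture frame (mm): edges fitted by line on each side"""
    for n in views:
        im=grab_frame(n)[:,:,::-1].copy(); cv2.imwrite(f"pics/{n}_{tag}.png",im); c=calibration(n)
        hsv=cv2.cvtColor(im,cv2.COLOR_BGR2HSV); S=hsv[:,:,1]; V=hsv[:,:,2]
        g=((S<72)&(V>50)).astype(np.uint8)*255
        roi={'top':(255,200,352,296),'scene':(178,140,300,280)}[n]
        m=np.zeros_like(g); m[roi[1]:roi[3],roi[0]:roi[2]]=g[roi[1]:roi[3],roi[0]:roi[2]]
        m=cv2.morphologyEx(m,cv2.MORPH_OPEN,np.ones((5,5)))
        k,r=rect(c,m,0.02); print(n,np.round(r,1),"fix",np.round(tof(r[:2]),1))
E
python3 - <<'E'
from h import *
s=sense(); print(s['position'],s['ft_force'],tof(s['position'][:2]*1000))
look("a")
E
```

```text
[ 0.45836007 -0.07903302  0.0409582 ] [-0.71066307  0.08139278 -0.32376231] [-174.15834058   60.24148315]
top [526.4 -76.6 140.5  89.6  89.2] fix [-173.    -7.8]
scene [520.1 -75.2 109.1 140.9   1. ] fix [-171.4   -1.6]
```

Emit:
servo_tool --deltas '[[[-0.015,0,0],[0,0,0],94],[[-0.025,0,0],[0,0,0],94],[[-0.02,0,0.03],[0,0,0],94],[[0,0,0.06],[0,0,0],94],[[0,0,0.06],[0,0,0.6],94],[[0,-0.02,0],[0,0,1.2],60],[[0.02,-0.02,0],[0,0,1.2],60],[[0.02,-0.02,0],[0,0,1.2],60],[[0.02,-0.02,0],[0,0,1.2],60],[[0.02,-0.02,0],[0,0,1.2],60],[[0.02,-0.02,0],[0,0,1.2],60],[[0.02,-0.02,0],[0,0,1.2],60]]'

```text
out of range: a turn must lie within [-1, 1]
```

Emit:
servo_tool --deltas '[[[0.02,-0.02,0],[0,0,1.2],60],[[0.02,-0.02,0],[0,0,1.2],60],[[0.02,-0.02,0],[0,0,1.2],60],[[0.02,-0.02,0],[0,0,1.2],60],[[0.02,-0.02,0],[0,0,1.2],60],[[0.018,-0.012,0],[0,0,1.2],60],[[0,0,0],[0,0,1.2],60],[[0,0,0],[0,0,0.6],60],[[0,0,0],[0,0,0],60],[[0,0,0],[0,0,0],60]]'

```text
out of range: a turn must lie within [-1, 1]
```

Run:
```python
from h import *
from scipy.spatial.transform import Rotation as R
s=sense(); M=R.from_quat(s['ee_rot']).as_matrix(); print(s['t'],s['position'],np.degrees(np.arctan2(M[1,0],M[0,0])),tof(s['position'][:2]*1000),s['grip_width'])
look("b")
a=cv2.imread("pics/top_b.png")[180:310,140:370];b=cv2.imread("pics/scene_b.png")[110:290,150:410]
o=np.zeros((310*2-20,520,3),np.uint8);a=cv2.resize(a,(425,240));b=cv2.resize(b,(520,360));o[:240,:425]=a;o[240:600]=b;cv2.imwrite("pics/v1.png",o)
```

```text
3.9167 [ 0.45837372 -0.07909932  0.04107205] 1.0416353465984536 [-174.22488526   60.22905597] 0.9986212385084224
top [527.6 -76.6 140.5  87.2  89.2] fix [-173.   -9.]
scene [520.2 -75.5 109.2 140.1   1. ] fix [-171.8   -1.6]
```

View pics/v1.png

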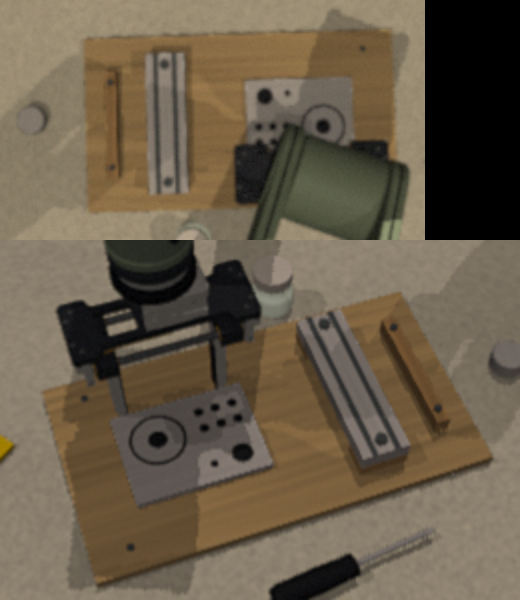

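Both calls were refused because a turn exceeded 1. The picture shows the panel squared with the fingers against its side. I'll redo the moves with smaller turns.

Emit:
servo_tool --deltas '[[[-0.015,0,0],[0,0,0],94],[[-0.025,0,0],[0,0,0],94],[[-0.02,0,0.03],[0,0,0],94],[[0,0,0.06],[0,0,0],94],[[0,0,0.06],[0,0,1],94],[[0,-0.02,0],[0,0,1],60],[[0.02,-0.02,0],[0,0,1],60],[[0.02,-0.02,0],[0,0,1],60],[[0.02,-0.02,0],[0,0,1],60],[[0.02,-0.02,0],[0,0,1],60],[[0.02,-0.02,0],[0,0,1],60],[[0.02,-0.02,0],[0,0,1],60]]'

```text
t: 5.02
position: [0.4811, -0.1352, 0.1007]
ee_rot: [0.936, 0.353, -0.0, -0.0]
ft_force: [-0.2, -0.2, 0.0]
grip_width: 0.639
```

Emit:
servo_tool --deltas '[[[0.02,-0.02,0],[0,0,1],60],[[0.02,-0.02,0],[0,0,1],60],[[0.02,-0.02,0],[0,0,1],60],[[0.02,-0.02,0],[0,0,1],60],[[0.02,-0.012,0],[0,0,1],60],[[0,0,0],[0,0,1],60],[[0,0,0],[0,0,1],60],[[0,0,0],[0,0,1],60],[[0,0,0],[0,0,1],60],[[0,0,0],[0,0,1],60],[[0,0,0],[0,0,0],60],[[0,0,0],[0,0,0],60]]'

```text
t: 6.02
position: [0.521, -0.1716, 0.1007]
ee_rot: [0.701, 0.713, -0.0, -0.0]
ft_force: [0.0, -0.1, 0.8]
grip_width: 0.637
```

Run:
```python
from h import *
from scipy.spatial.transform import Rotation as R
s=sense(); M=R.from_quat(s['ee_rot']).as_matrix(); print(s['t'],s['position'],np.degrees(np.arctan2(M[1,0],M[0,0])),tof(s['position'][:2]*1000),s['grip_width'],s['joint_pos'])
look("c")
a=cv2.imread("pics/top_c.png")[180:310,140:370];b=cv2.imread("pics/scene_c.png")[110:290,150:410]
o=np.zeros((310*2-20,520,3),np.uint8);a=cv2.resize(a,(425,240));b=cv2.resize(b,(520,360));o[:240,:425]=a;o[240:600]=b;cv2.imwrite("pics/v2.png",o)
```

```text
6.0167 [ 0.52103973 -0.17161553  0.10072086] 90.91055460210687 [-267.87390851   -0.73107726] 0.6374886357893172 [-4.75957081e-01  2.94196477e-01  1.72306954e+00 -2.23739226e-05
  1.12487162e+00 -4.91839660e-01]
top [519.2 -76.3 103.5 139.1   0.9] fix [-172.5   -0.7]
scene [ 521.5 -102.1  107.5  193.3    1. ] fix [-198.4   -2.4]
```

View pics/v2.png

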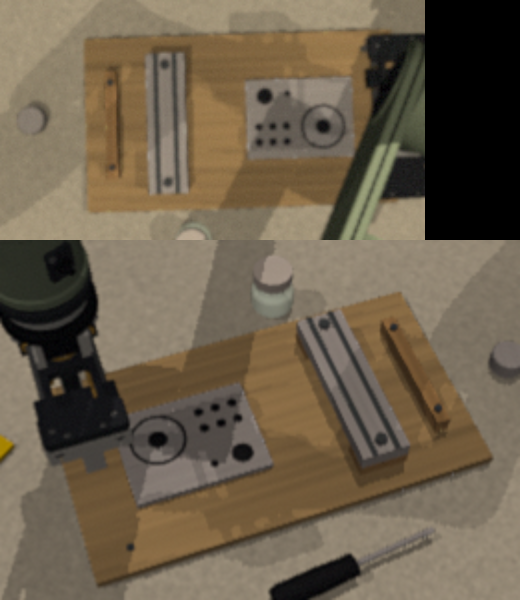

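Emit:
servo_tool --deltas '[[[0,0,-0.04],[0,0,0.03],60],[[0,0,-0.05],[0,0,0],60],[[0,0,-0.04],[0,0,0],60],[[0,0,-0.015],[0,0,0],60],[[0,0,-0.004],[0,0,0],60],[[0,0.015,0],[0,0,0],60],[[-0.001,0.015,0],[0,0,0],60],[[0,0.01,0],[0,0,0],60],[[0,0.01,0],[0,0,0],60],[[0,0.01,0],[0,0,0],60],[[-0.001,0.01,0],[0,0,0],60],[[0,0.01,0],[0,0,0],60]]'

```text
t: 7.12
position: [0.5219, -0.1403, 0.0422]
ee_rot: [0.7, 0.715, 0.0, 0.001]
ft_force: [0.9, -3.5, 3.1]
grip_width: 0.638
```

Emit:
servo_tool --deltas '[[[0,0.0125,0],[0,0,0],60],[[0,0.0125,0],[0,0,0],60],[[0,0.0125,0],[0,0,0],60],[[-0.001,0.0125,0],[0,0,0],60],[[0,0.0125,0],[0,0,0],60],[[0,0.0125,0],[0,0,0],60],[[0,0.0125,0],[0,0,0],60],[[-0.001,0.0125,0],[0,0,0],60],[[0,0.0125,0],[0,0,0],60],[[0,0.01,0],[0,0,0],60],[[0,0.006,0],[0,0,0],60],[[0,0,0],[0,0,0],60]]'

```text
t: 8.12
position: [0.5199, -0.0873, 0.041]
ee_rot: [0.7, 0.715, 0.0, -0.001]
ft_force: [0.9, -1.1, 0.3]
grip_width: 0.639
```

Run:
```python
from h import *
from scipy.spatial.transform import Rotation as R
s=sense(); M=R.from_quat(s['ee_rot']).as_matrix(); print(s['t'],s['position'],np.degrees(np.arctan2(M[1,0],M[0,0])),tof(s['position'][:2]*1000),s['ft_force'])
for n in("top","scene"): cv2.imwrite(f"pics/{n}_d.png",grab_frame(n)[:,:,::-1])
a=cv2.imread("pics/top_d.png")[180:310,140:370];b=cv2.imread("pics/scene_d.png")[110:290,150:410]
o=np.zeros((310*2-20,520,3),np.uint8);a=cv2.resize(a,(425,240));b=cv2.resize(b,(520,360));o[:240,:425]=a;o[240:600]=b;cv2.imwrite("pics/v3.png",o)
```

```text
8.1167 [ 0.51986977 -0.08734937  0.04095243] 91.2196642079592 [-183.60046044   -1.10548552] [ 0.86599927 -1.08657341  0.27380903]
```

View pics/v3.png

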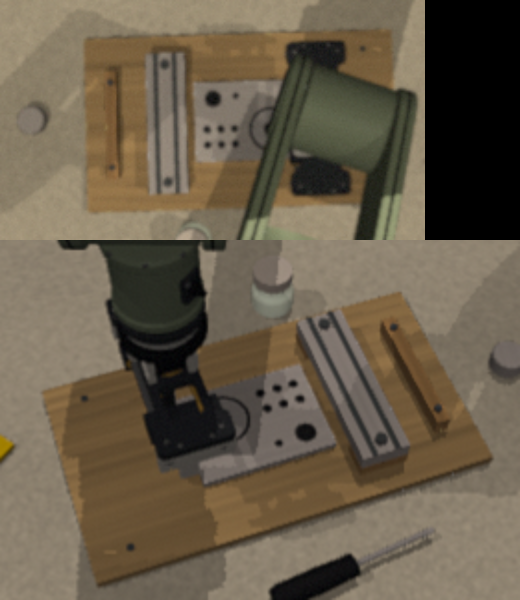

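Emit:
servo_tool --deltas '[[[0,0.006,0],[0,0,-0.03],60],[[0,0.01,0],[0,0,0],60],[[-0.001,0.0125,0],[0,0,0],60],[[0,0.0125,0],[0,0,0],60],[[0,0.0125,0],[0,0,0],60],[[-0.001,0.0125,0],[0,0,0],60],[[0,0.0125,0],[0,0,0],60],[[0,0.0125,0],[0,0,0],60],[[0,0.0125,0],[0,0,0],60],[[-0.001,0.0125,0],[0,0,0],60],[[0,0.0125,0],[0,0,0],60],[[0,0.0125,0],[0,0,0],60]]'

```text
t: 9.22
position: [0.519, -0.0314, 0.0413]
ee_rot: [0.701, 0.714, -0.0, -0.0]
ft_force: [0.6, -1.2, -0.9]
grip_width: 0.639
```

Emit:
servo_tool --deltas '[[[0,0.0125,0],[0,0,0],60],[[0,0.0125,0],[0,0,0],60],[[-0.001,0.0125,0],[0,0,0],60],[[0,0.0125,0],[0,0,0],60],[[0,0.01,0],[0,0,0],60],[[0,0.005,0],[0,0,0],60],[[0,0,0],[0,0,0],60]]'

```text
t: 9.8
position: [0.5186, -0.0053, 0.0413]
ee_rot: [0.7, 0.714, 0.0, -0.0]
ft_force: [0.2, 0.2, 0.1]
grip_width: 0.642
```

Run:
```python
from h import *
from scipy.spatial.transform import Rotation as R
s=sense(); M=R.from_quat(s['ee_rot']).as_matrix(); print(s['t'],s['position'],np.degrees(np.arctan2(M[1,0],M[0,0])),tof(s['position'][:2]*1000),s['ft_force'],s['moment'])
```

```text
9.8 [ 0.51859463 -0.00526634  0.04129584] 91.06950113721592 [-101.50784633   -1.33472957] [0.23847235 0.23389538 0.13877376] [ 0.00226066 -0.07881163  0.00809221]
```

Emit:
servo_tool --deltas '[[[0,0.006,0],[0,0,0],60],[[0,0.0075,0],[0,0,0],60],[[-0.001,0.0075,0],[0,0,0],60],[[0,0.0075,0],[0,0,0],60],[[0,0.004,0],[0,0,0],60],[[0,0.003,0],[0,0,0],60],[[0,0.003,0],[0,0,0],60]]'

```text
t: 10.38
position: [0.5182, 0.0095, 0.0413]
ee_rot: [0.701, 0.714, -0.0, 0.0]
ft_force: [0.3, -2.0, 0.1]
grip_width: 0.637
```

Emit:
servo_tool --deltas '[[[0,0.003,0],[0,0,0],60],[[0,0.002,0],[0,0,0],60],[[0,0.002,0],[0,0,0],60]]'

```text
t: 10.63
position: [0.5183, 0.0122, 0.0413]
ee_rot: [0.701, 0.714, 0.0, 0.0]
ft_force: [-0.5, -2.3, -0.4]
grip_width: 0.643
```

Emit:
servo_tool --deltas '[[[0,0.0015,0],[0,0,0],60],[[0,0.0015,0],[0,0,0],60],[[0,0.0015,0],[0,0,0],60]]'

```text
t: 10.88
position: [0.5184, 0.0128, 0.0413]
ee_rot: [0.7, 0.714, -0.001, 0.001]
ft_force: [-0.3, -6.9, -0.6]
grip_width: 0.644
```

Emit:
servo_tool --deltas '[[[0,0.0012,0],[0,0,0],60],[[0,0.0012,0],[0,0,0],60]]'

```text
t: 11.05
position: [0.5185, 0.0129, 0.0414]
ee_rot: [0.7, 0.714, -0.001, 0.002]
ft_force: [-0.5, -9.8, -1.2]
grip_width: 0.637
```

Emit:
servo_tool --deltas '[[[0,0.002,0],[0,0,0],60],[[0,0.001,0],[0,0,0],60],[[0,0,0],[0,0,0],60]]'

```text
t: 11.3
position: [0.5185, 0.013, 0.0414]
ee_rot: [0.7, 0.714, -0.002, 0.002]
ft_force: [-0.7, -11.6, 0.0]
grip_width: 0.641
```

Emit:
servo_tool --deltas '[[[0,-0.01,0],[0,0,0],60],[[0,-0.02,0],[0,0,0],60],[[0,-0.04,0],[0,0,0],60],[[0,-0.05,0.02],[0,0,0],60],[[0,-0.06,0.06],[0,0,0],60],[[0,-0.07,0.07],[0,0,0],60],[[0,-0.07,0.07],[0,0,0],60],[[0,-0.07,0.07],[0,0,0],60],[[0,-0.06,0.05],[0,0,0],60],[[0,-0.04,0],[0,0,0],60],[[0,-0.02,0],[0,0,0],60],[[0,0,0],[0,0,0],60]]'

```text
t: 12.3
position: [0.5179, -0.1888, 0.177]
ee_rot: [0.701, 0.713, 0.0, -0.0]
ft_force: [-0.1, 0.6, -0.6]
grip_width: 0.637
```

Run:
```python
from h import *
s=sense(); print(s['t'],s['position'],s['ft_force'])
for n in("top","scene"):
    im=grab_frame(n)[:,:,::-1].copy(); cv2.imwrite(f"pics/{n}_e.png",im); c=calibration(n)
    old=cv2.imread(f"pics/{n}0.png"); hsv=cv2.cvtColor(im,cv2.COLOR_BGR2HSV)
    # trailing end: scan along fixture x at several y for grey->wood step at z=.02
    P=[]
    for y in range(-40,41,8):
        xs=np.arange(-110,-40,.5); w=(O+np.outer(xs,ex)+y*ey)/1000
        uv=cv2.projectPoints(np.c_[w,np.full(len(w),.02)],cv2.Rodrigues(c['R'])[0],c['t'],c['K'],np.array([c['k1'],0,0,0]))[0].reshape(1,-1,2).astype(np.float32)
        v=cv2.remap(hsv[:,:,1].astype(np.float32),uv[:,:,0],uv[:,:,1],cv2.INTER_LINEAR)[0]
        t=(v[:20].mean()+v[90:110].mean())/2
        P.append((y,xs[np.argmax(v<t)]))
    P=np.array(P); f=np.polyfit(P[:,0],P[:,1],1); print(n,P[:,1],"x0",f[1],"skew deg",np.degrees(f[0]))
    # side edges, between trailing end and bridge
    for x in(-65,-55,-45):
        ys=np.arange(-75,75,.5); w=(O+x*ex+np.outer(ys,ey))/1000
        uv=cv2.projectPoints(np.c_[w,np.full(len(w),.02)],cv2.Rodrigues(c['R'])[0],c['t'],c['K'],np.array([c['k1'],0,0,0]))[0].reshape(1,-1,2).astype(np.float32)
        v=cv2.remap(hsv[:,:,1].astype(np.float32),uv[:,:,0],uv[:,:,1],cv2.INTER_LINEAR)[0]
        g=ys[v<80]; print(x,g.min(),g.max())
a=cv2.imread("pics/top_e.png")[180:310,140:370];b=cv2.imread("pics/scene_e.png")[110:290,150:410]
o=np.zeros((600,620,3),np.uint8);a=cv2.resize(a,(425,240));b=cv2.resize(b,(520,360));o[:240,:425]=a;o[240:600,:520]=b;cv2.imwrite("pics/v4.png",o)
```

```text
12.3 [ 0.51790059 -0.18882911  0.17695779] [-0.12305178  0.56137382 -0.64281071]
top [-75.  -75.5 -76.  -75.  -75.  -75.  -74.5 -74.5 -74.5 -75.  -75. ] x0 -75.0 skew deg 0.5208707228461935
-65 -53.0 50.5
-55 -52.5 51.0
-45 -52.5 51.5
scene [-75.  -75.5 -75.  -75.  -75.5 -75.  -75.  -75.  -75.  -75.5 -75.5] x0 -75.18181818181819 skew deg -0.13021768071154838
-65 -55.5 52.0
-55 -56.5 51.5
-45 -55.5 51.5
```

View pics/v4.png

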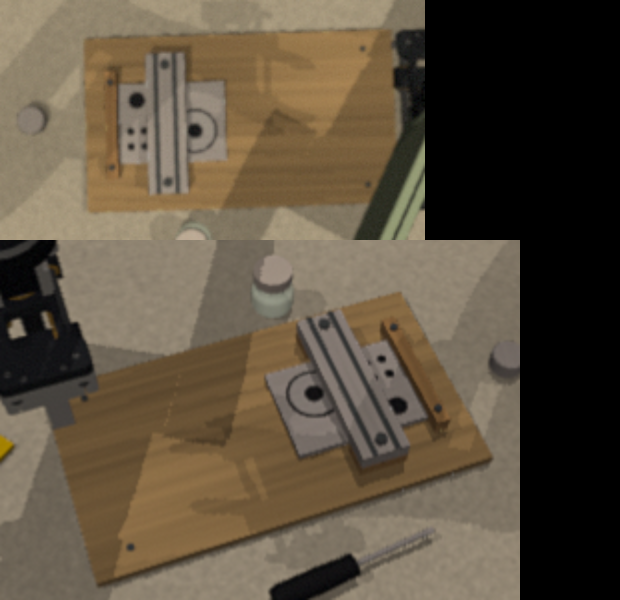

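The trailing end measures -75.0 mm in the top view and -75.2 mm in the scene view, where -75 mm is expected. The panel is square and meets the stop, the bystanders haven't moved, and the robot is clear.

```bash
python3 -c "
from plant import *
s=sense(); print(s['t'],abs(s['joint_vel']).max()); print(sign_off())"
```

```text
12.4 0.01935954246699076
the job is handed in; nothing more can be done
None
```

The panel is home: under the bridge, flat, with its leading end against the wooden stop. I handed the job in at about 12.4 s, with the robot clear of everything.

**What I did:** I pushed the panel sideways with both open fingers, which squared it and centred it on the bed. Then I pushed its trailing end with two fingertips under the bridge until it stopped. The wrist force rose to about 12 N while the position stayed still. Then I backed straight off and lifted away.

**Last checks:**
- **Trailing end:** it measured -75.0 mm in the top view and -75.2 mm in the scene view, against -75 mm expected.
- **Squareness:** the top view gave a skew of about 0.5° and the scene view -0.1°. They disagree slightly, but by no more than the edge measurement can resolve.
- **Sideways position:** the panel is about 1 mm off the centre line by the top view. The scene view read about 2 mm, but it includes the panel's side face and is less reliable.
- **Other things:** the driver, dial and jar looked unmoved in the last pictures. I did not measure them.

Two move calls were refused because a turn exceeded the limit. The arm did not move, and I repeated them with smaller turns.

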